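# Swap the dish and the lamp base on the desk mats

## Task

Swap the round white ceramic dish and the round aluminium lamp base, so that each one stands wholly on the round dark grey mat where the other stood at the start. Slide them over the glass top, never lifting or tipping either, and do not let the two bump into each other. Leave the abacus, the sharpener and the board in its spring clip where they are, and let go at the end.

Things in the scene. Friction and masses are not known exactly. Their poses are not given: they have to be found in the camera images.
- dish: Empty round white ceramic dish, open at the top, 120 mm outside diameter (100 mm at the very foot, full width from 10 mm up), 36 mm high, wall 6 mm thick and upright (inside diameter 108 mm; only the lowest 5 mm of the inside narrows), inner floor 6 mm above its underside, about 0.2 to 0.4 kg. Too wide to grasp across; it slides on the desk top and can be dragged from inside its wall or pushed from outside. It starts on mat_a. Origin: centre of its underside; z up.
- lamp_base: Weighted round aluminium base of a desk lamp (the arm is off): a solid disc 130 mm in diameter, upright side 30 mm high, flat top at 34 mm with a flat steel collar 40 mm wide that rises to 40 mm in the middle; about 0.4 to 0.85 kg. Too wide to grasp across; it slides on the desk top when pushed at its side. It starts on mat_b. Origin: centre of its underside; z up.
- mat_a: Round dark grey felt mat, 160 mm in diameter, let in flush with the glass top (no edge to catch on, fixed), on which the dish stands at the start and the lamp base must stand at the end. Origin: its centre, at desk height. The two mats look alike, 260 mm or more apart, one on the left and one on the right; which is which varies.
- mat_b: The other mat, the same in kind (160 mm in diameter, flush, fixed), on which the lamp base stands at the start and the dish must stand at the end. Origin: its centre, at desk height.
- abacus: Bystander: black lacquered abacus lying flat on the desk far left beyond the mats, 110 mm by 208 mm (along its y), 22 mm high. Origin: centre of its underside.
- sharpener: Bystander: green plastic pencil sharpener box, 62 x 46 x 45 mm high, standing at the far side, a little right of the middle. Origin: centre of its underside.
- board_clip: Bystander: slim wooden board (10 mm thick, 150 mm wide along y, top at 136 mm) held upright by a spring clip on a 70 x 90 mm steel foot, standing far right. Origin: centre of the foot's underside.
Not all that is in view belongs to the job. What is shaped like the lamp_base but brown or green is not meant.

How it is judged:
At the end, for the whole second after the job is handed in: The dish stands flat and still wholly on mat_b (centre within 21 mm of the mat's centre) and the lamp base flat and still wholly on mat_a (centre within 16 mm of the mat's centre) (horizontal distance between dish and mat_b below 0.021 m and horizontal distance between lamp_base and mat_a below 0.016 m and height (world z) of each of dish, lamp_base below 0.004 m and angle between each of dish, lamp_base's own z axis and vertical below 0.05 rad and linear speed of each of dish, lamp_base below 0.01 m/s); the robot touches nothing.
It fails at once if the dish or the lamp base is lifted more than 10 mm off the desk (height (world z) of any of dish, lamp_base above 0.01 m).
It fails at once if the dish or the lamp base is tipped by more than 0.2 rad (angle between any of dish, lamp_base's own z axis and vertical above 0.2 rad).
It fails at once if the dish and the lamp base bump into each other (over 1 N) (contact force between dish and lamp_base above 1 N).
It fails at once if the abacus, the sharpener or the board clip is moved more than 12 mm (distance of any of abacus, sharpener, board_clip from where it was at the start of the episode above 0.012 m).
It also fails if it takes over 67 s, if anything falls off the work surface, if the arm or the gripper's body presses on something with over 40 N, if the wrist force passes 120 N, or if a joint passes its speed limit or range.

## Robot

A 7-joint arm with a two-finger parallel gripper is mounted at the origin on the work surface. World frame = base frame: x ahead of the robot, y to its left, z up, the work surface at z = 0. Lengths are in m, angles in rad, forces in N, time in s.
With the tool pointing down it reaches from about 0.4 to 0.85 m from the base axis. Payload 10.4 kg.
Tool frame: the origin (TCP) lies between the finger pads; the fingertips stand 11 mm ahead of it and the grasp point (between the pads) lies 8 mm behind it; z points along the fingers, y is the line along which they close (so a half turn about z gives the same grasp; the last joint's range is limited). The gripper opens to 87 mm and grips with 3 to 60 N. Pads are 19 mm wide; open, the fingers measure 117 mm over their backs; the gripper's body (75 mm by 190 mm) begins 51 mm behind the grasp point.
Start: joints at [-1.188, 0.332, -0.065, 1.46, 0.022, 1.35, -0.088], TCP at [0.247, 0.574, 0.212] pointing down, gripper open.
Joint ranges: [-2.6, 2.6], [-0.5, 2.12], [-1.47, 1.34], [0.16, 2.42], [-1.27, 4.41], [0.06, 2.06], [-2.6, 2.6]. Speed limits (rad/s): [2.22, 2.22, 2.79, 2.79, 3.14, 3.14, 3.14].

## Interface

Orientations are given as a unit quaternion [w, x, y, z].
In Python, from station import sensors, viewer, arm, models gives the robot as it stands.
- The arm moves only by the shell command python3 -m crank 'ROWS'. ROWS is JSON, a list of rows, each a list of 7 numbers: the turn, a rotation vector about the world's x, y, z in units of 10 degrees (1.0 is 10 degrees), then the shift along the world's x, y, z in units of 25 mm (1.0 is 25 mm), then the finger opening in mm, from 0 to 87. A call has 1 to 5 rows; each row is the pose to reach, as a shift and turn from the pose commanded when the call began; what a row does not reach only later rows make up. A row lasts 1/8 s, in which the tool goes at most 62.5 mm and 10.7 degrees, less where a joint would pass 70% of its speed; a pose out of reach is approached as far as the arm can. A call with a gripper value outside its range is refused whole. The fingers move at their own pace and stop on an object; the grip force is fixed at half the most. Time passes only in rows, so rows that repeat a pose let the fingers close. It gives the time, the measured TCP pose, the force, the opening and the grip force at its end, in the units of the state.
- sensors.read_state(): the state, without advancing time (a new reading comes with each control period).
- viewer.camera(name): name is "scene" or "top" or "wrist"; returns a dict with "color" (400x640x3 uint8, red, green, blue), "depth" (400x640 float32, m along the optical axis (not along the pixel's ray), 0 where there is no reading), "camera_matrix" (3x3 intrinsics, pixels), "view" (4x4, takes a point from world to camera coordinates). Camera axes: x right, y down, z forward; pixel columns grow to the right and rows downward; lengths in m; the calibration is good to about 2 mm. A picture is of the moment at which its call begins.
- arm.close_job(): hands the job in; it is judged then, once.
Trained networks look in the newest picture that a camera, given by its name, has taken for a name from the list of things; names that differ only in an ending like _2 or _b are one class to them, and where a whole thing is asked for, a point or a joint stands for the part that bears it (a point fixed in the world has none). Each returns a list of dicts, best first, with "conf" (0 to 1); they miss things now and then, are a little off and sometimes report something else, mostly with a low value. They report only what shows in the picture. A call takes as long as a camera call. They do not tell look-alikes from the thing itself.
- models.spot_in(camera, name): "centre" ([row, column] as shares, 0 to 1, of the picture: columns of its width, rows of its height, amid what is visible of it).
- models.masks_of(camera, name): "mask" (400x640 bool, what is visible of it) and "centre" ([row, column] as shares, 0 to 1, of the picture: columns of its width, rows of its height, amid what is visible of it).
The state is a dict: "time": time; "qpos": joint angles; "qvel": joint speeds; "joint_efforts": joint torques, N m; "ee_pos": TCP position; "tool_rot": TCP orientation; "wrist_force": force on the tool from outside, world axes, zero at the start; "torque": the same for the moment, N m; "width": finger opening in m; "grasp_force": force on a finger pad.
Only numpy, scipy, OpenCV 4.12 (cv2) and the standard library are available. Lean on these libraries where they do the work, as an engineer would, in place of code of your own. Each camera call takes 0.05 s, during which the arm holds its last target. There are 200 camera calls.

## Working session

There is one attempt and no reset: what is moved stays moved. The work goes in short steps, Python scripts to look and compute and a shell command to move; the robot and the scene stay as the last step left them, time stands still between calls to the robot, and variables do not carry over. Pictures are saved under pics/ and viewed, at most 10 in all, crops included, and the job is handed in when it is done.

```bash
ls; mkdir -p pics; cat > h.py <<'E'
import numpy as np, cv2
from station import sensors, viewer, arm, models
def world(c, rows, cols):
    K=c["camera_matrix"]; d=c["depth"][rows,cols]; 
    p=np.stack([(cols-K[0,2])/K[0,0]*d,(rows-K[1,2])/K[1,1]*d,d,np.ones_like(d)])
    return (np.linalg.inv(c["view"])@p)[:3].T, d>0
E
python3 - <<'E'
from h import *
s=sensors.read_state(); print(s["time"],s["ee_pos"],s["tool_rot"],s["width"])
for n in ("top","scene"):
    c=viewer.camera(n); cv2.imwrite(f"pics/{n}0.png",c["color"][:,:,::-1])
    for k in ("dish","lamp_base","mat_a","abacus","sharpener","board_clip"):
        for m in models.masks_of(n,k):
            r,q=np.nonzero(m["mask"]); p,ok=world(c,r,q); p=p[ok]
            if len(p): print(n,k,round(m["conf"],2),np.round(np.array(m["centre"])*[400,640]),len(p),np.round(np.median(p,0),3),np.round(np.percentile(p,2,axis=0),3),np.round(np.percentile(p,98,axis=0),3))
E
```

```text
pics
0.0 [0.24654353 0.57387143 0.21143739] [-1.04073983e-04  2.01477844e-01  9.79492803e-01 -7.18726108e-04] 0.08687067423171112
top dish 0.71 [256. 399.] 2203 [ 0.446 -0.202  0.008] [ 0.392 -0.252  0.003] [ 0.5   -0.142  0.039]
top lamp_base 0.87 [263. 251.] 2556 [0.422 0.155 0.035] [0.365 0.096 0.028] [0.481 0.214 0.042]
top lamp_base 0.75 [229. 166.] 2658 [0.491 0.35  0.035] [0.434 0.292 0.008] [0.549 0.412 0.043]
top lamp_base 0.65 [130. 272.] 2441 [0.733 0.106 0.035] [0.675 0.048 0.014] [0.793 0.165 0.042]
top lamp_base 0.61 [322. 173.] 2753 [0.292 0.329 0.035] [0.232 0.272 0.011] [0.349 0.39  0.042]
top mat_a 0.76 [256. 375.] 1354 [ 0.441 -0.191  0.001] [ 0.371 -0.276 -0.002] [ 0.519 -0.126  0.021]
top mat_a 0.67 [243. 269.] 1032 [0.438 0.128 0.002] [ 0.347  0.079 -0.002] [0.5   0.231 0.029]
top abacus 0.71 [141. 185.] 2984 [0.716 0.316 0.019] [0.658 0.21  0.001] [0.769 0.414 0.026]
top abacus 0.28 [106. 390.] 624 [ 0.786 -0.167  0.045] [ 0.759 -0.194  0.001] [ 0.819 -0.144  0.049]
top sharpener 0.93 [108. 390.] 542 [ 0.785 -0.167  0.045] [ 0.759 -0.189  0.014] [ 0.818 -0.144 
[... 519 characters left out ...]
e lamp_base 0.88 [269. 313.] 2051 [0.749 0.117 0.034] [0.682 0.053 0.007] [0.801 0.171 0.041]
scene lamp_base 0.71 [203. 396.] 1519 [0.439 0.165 0.033] [0.372 0.101 0.005] [0.487 0.22  0.041]
scene mat_a 0.95 [170. 291.] 466 [ 0.487 -0.165  0.001] [ 0.384 -0.269 -0.003] [ 0.521 -0.126  0.008]
scene mat_a 0.6 [223. 393.] 474 [0.468 0.191 0.001] [ 0.378  0.083 -0.003] [0.501 0.233 0.009]
scene abacus 0.92 [313. 388.] 3159 [0.723 0.32  0.017] [ 0.663  0.216 -0.001] [0.773 0.416 0.024]
scene sharpener 0.74 [226. 217.] 552 [ 0.798 -0.157  0.042] [ 0.765 -0.2    0.   ] [ 0.825 -0.143  0.048]
scene board_clip 0.69 [175. 194.] 1130 [ 0.725 -0.338  0.061] [ 0.696 -0.417  0.006] [ 0.752 -0.276  0.137]
```

View pics/top0.png

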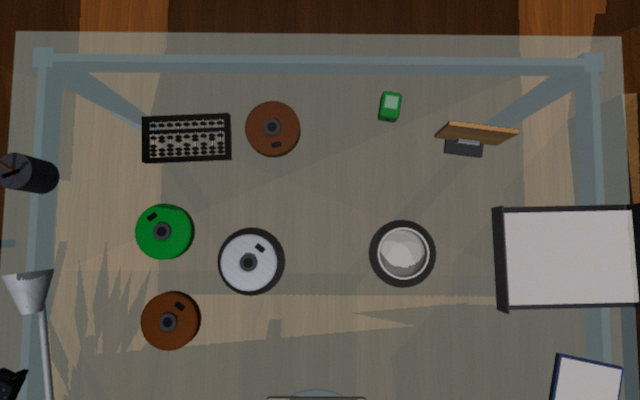

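```bash
python3 - <<'E'
import cv2
a=cv2.imread("pics/top0.png")[60:360,100:500]; cv2.imwrite("pics/crop1.png",cv2.resize(a,(800,600),interpolation=cv2.INTER_CUBIC))
E
```

```text
(no output)
```

View pics/crop1.png

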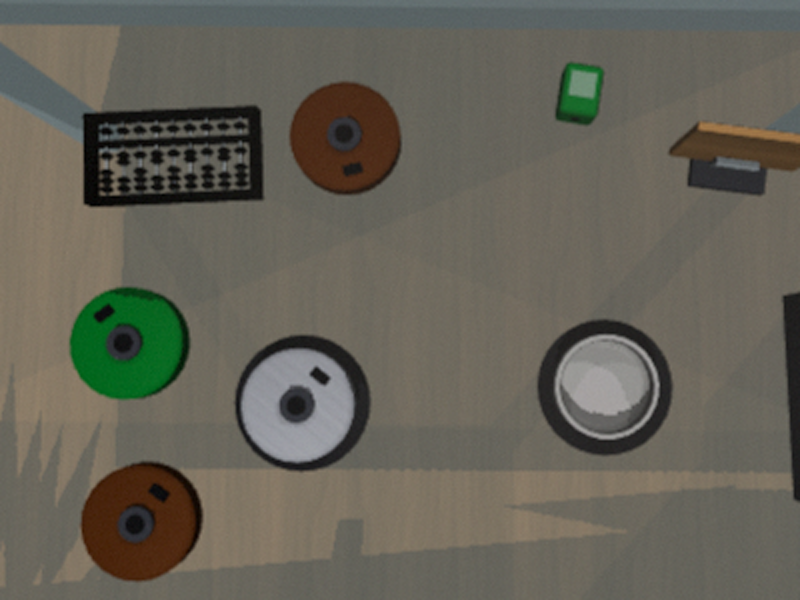

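The aluminium base is the silver disc at (col 251, row 263), standing on a dark mat. The lookalikes at (272,128) and (170,322) are brown and the one at (165,231) is green, so none of those is meant. The dish is at (402,253) on the other mat. Next I fit circles for exact centres.

```bash
cat >> h.py <<'E'
from scipy.optimize import least_squares
def cloud(n):
    c=viewer.camera(n); r,q=np.mgrid[0:400,0:640]; p,ok=world(c,r.ravel(),q.ravel())
    return c,p,ok,c["color"].reshape(-1,3).astype(int)
def fit(xy,R,c0):  # enclosing-type fit of the outline: farthest points per sector against known radius
    c=np.array(c0,float)
    for _ in range(6):
        d=xy-c; a=(np.arctan2(d[:,1],d[:,0])/(2*np.pi)*36).astype(int); r=np.hypot(*d.T)
        o=np.array([xy[a==k][np.argsort(r[a==k])[-2:]].mean(0) for k in np.unique(a) if (a==k).sum()>1])
        s=least_squares(lambda v:np.hypot(*(o-v[:2]).T)-v[2],[*c,R],loss="soft_l1",f_scale=.003); c=s.x[:2]
    return np.round(s.x,4),len(o)
def find(n,disc0,R,zlo,zhi,dark=False):
    c,p,ok,col=cloud(n)
    m=ok&(np.hypot(*(p[:,:2]-disc0).T)<R*1.25)&(p[:,2]>zlo)&(p[:,2]<zhi)
    if dark: m&=(col.max(1)<65)
    return fit(p[m][:,:2],R,disc0)
E
python3 - <<'E'
from h import *
for n in ("top","scene"):
    for nm,c0 in (("dish",(.445,-.2)),("lamp",(.425,.157))):
        print(n,nm,find(n,c0,.06,.031,.042) if nm=="dish" else find(n,c0,.065,.029,.037),"mat",find(n,c0,.08,-.01,.008,True))
E
```

```text
top dish (array([ 0.4461, -0.1976,  0.059 ]), 35) mat (array([ 0.4454, -0.2009,  0.0787]), 35)
top lamp (array([0.4223, 0.1563, 0.0642]), 35) mat (array([0.4246, 0.1564, 0.0787]), 35)
scene dish (array([ 0.4483, -0.1962,  0.0589]), 35) mat (array([ 0.4467, -0.2008,  0.0781]), 25)
scene lamp (array([0.4251, 0.1573, 0.0638]), 35) mat (array([0.425 , 0.1563, 0.0786]), 23)
```

```bash
python3 -m crank '[[0,0,0,8,-30.8,-2.4,66],[0,0,0,8,-30.8,-2.4,66],[0,0,0,8,-30.8,-2.4,66],[0,0,0,8,-30.8,-2.4,66],[0,0,0,8,-30.8,-2.4,66]]'; python3 -c "from h import *;print(sensors.read_state()['qpos'].round(2) if hasattr(sensors.read_state()['qpos'],'round') else sensors.read_state()['qpos'])"
```

```text
time: 1.72
ee_pos: [0.3254, 0.2707, 0.1888]
tool_rot: [0.0, 0.202, 0.979, 0.0]
wrist_force: [1.6, -0.3, 0.3]
width: 0.0657
grasp_force: 0.0
[-0.91 -0.11  0.1   1.99  0.01  1.25  0.35]
```

```bash
python3 -m crank '[[0,0,0,4.9,-18.7,-1.6,66],[0,0,0,4.9,-18.7,-1.6,66],[0,0,0,4.9,-18.7,-1.6,66],[0,0,0,4.9,-18.7,-1.6,66],[0,0,0,4.9,-18.7,-1.6,66]]'; python3 -c "from h import *;print(sensors.read_state()['qpos'].round(2))"
```

```text
time: 2.35
ee_pos: [0.4043, -0.0306, 0.1633]
tool_rot: [0.001, 0.201, 0.979, 0.001]
wrist_force: [1.7, 0.8, 0.1]
width: 0.0659
grasp_force: 0.0
[-0.62 -0.18  0.54  2.09  0.1   1.21  1.04]
```

```bash
python3 -m crank '[[0,0,0,1.7,-6.65,-0.5,66],[0,0,0,1.7,-6.65,-0.5,66],[0,0,0,1.7,-6.65,-0.5,66],[0,0,0,1.7,-6.65,-2,66],[0,0,0,1.7,-6.65,-3,66]]'; python3 -c "
from h import *;s=sensors.read_state();print(s['qpos'].round(2),s['ee_pos'],s['wrist_force'])
c=viewer.camera('scene');cv2.imwrite('pics/s1.png',cv2.resize(c['color'][80:230,200:400,::-1],(800,600)))"
```

```text
time: 2.98
ee_pos: [0.4461, -0.1954, 0.0868]
tool_rot: [-0.0, 0.202, 0.979, -0.0]
wrist_force: [-0.4, 0.5, 0.2]
width: 0.0661
grasp_force: 0.0
[-0.44  0.18  0.83  2.   -0.15  1.03  1.63] [ 0.44612493 -0.19538048  0.08681068] [-0.37087048  0.51458077  0.17366553]
```

View pics/s1.png

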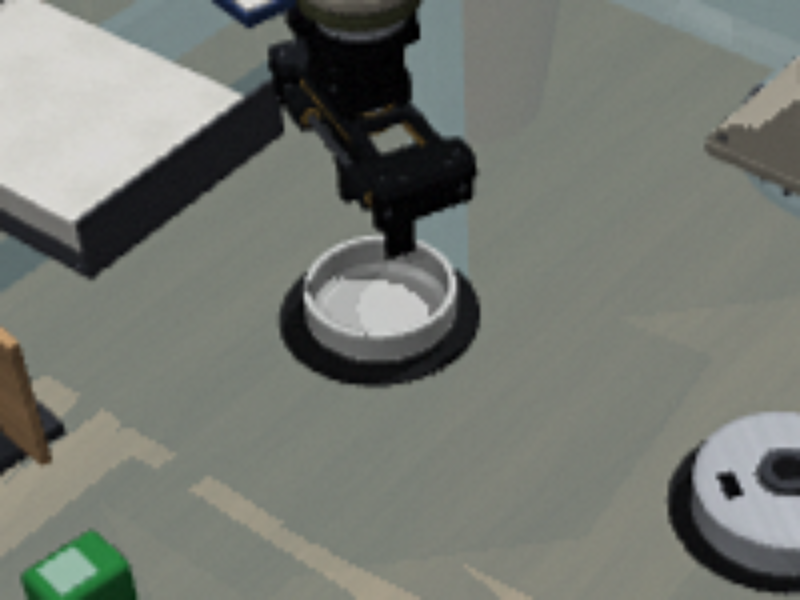

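```bash
python3 -m crank '[[0,0,0,0.04,-0.06,0,60],[0,0,0,0.04,-0.06,-1,60],[0,0,0,0.04,-0.06,-2,60],[0,0,0,0.04,-0.06,-2.35,60],[0,0,0,0.04,-0.06,-2.35,60]]' && python3 -m crank '[[0,0,0,0,0,0,85],[0,0,0,0,0,0,85],[0,0,0,0,0,0,85],[0,0,0,0,0,0,85]]'
```

```text
time: 3.65
ee_pos: [0.4479, -0.1965, 0.03]
tool_rot: [0.0, 0.201, 0.979, 0.0]
wrist_force: [1.0, -0.2, 0.3]
width: 0.06
grasp_force: 0.0
time: 4.15
ee_pos: [0.4476, -0.1963, 0.0294]
tool_rot: [0.0, 0.201, 0.979, 0.0]
wrist_force: [0.4, -1.0, 0.1]
width: 0.0836
grasp_force: 0.0
```

```bash
python3 -m crank '[[0,0,0,0,0,0,87],[0,0,0,0,0,0,87]]'; python3 -c "
from h import *
print(find('scene',(.447,-.197),.06,.031,.042))
c=viewer.camera('scene');cv2.imwrite('pics/s2.png',cv2.resize(c['color'][110:190,240:347,::-1],(800,600)))"
```

```text
time: 4.4
ee_pos: [0.4475, -0.1963, 0.0292]
tool_rot: [-0.0, 0.202, 0.979, 0.0]
wrist_force: [0.1, 0.2, 0.7]
width: 0.0868
grasp_force: 0.0
(array([ 0.4491, -0.1962,  0.0584]), 25)
```

View pics/s2.png

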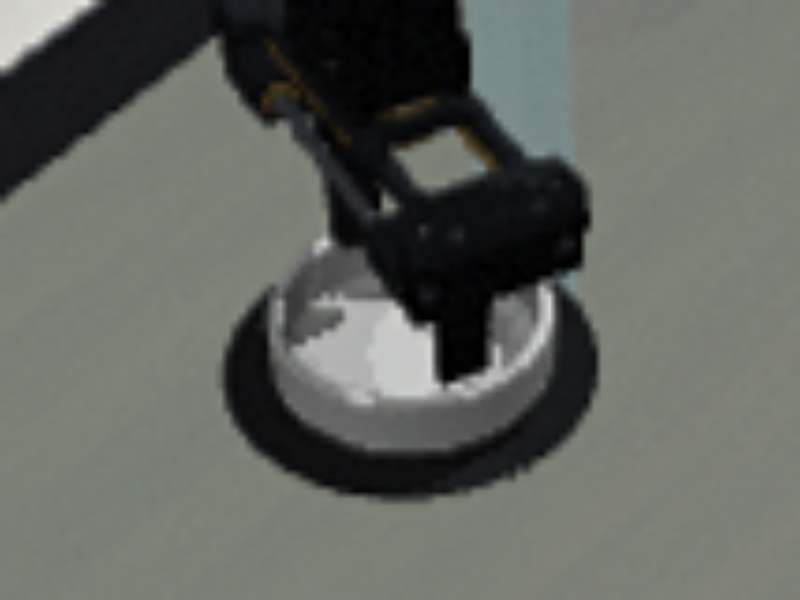

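```bash
python3 -m crank '[[0,0,0,0.4,0.4,0,87],[0,0,0,1.2,1.2,0,87],[0,0,0,2.2,2.2,0,87],[0,0,0,3.2,3.2,0,87],[0,0,0,4.2,4.2,0,87]]' && python3 -m crank '[[0,0,0,1,1,0,87],[0,0,0,1.9,1.9,0,87],[0,0,0,2.5,2.5,0,87],[0,0,0,2.8,2.8,0,87],[0,0,0,2.8,2.8,0,60]]'; python3 -c "
from h import *
s=sensors.read_state();print(s['qpos'].round(2),find('scene',s['ee_pos'][:2],.06,.031,.042))"
```

```text
time: 5.12
ee_pos: [0.5538, -0.0893, 0.0291]
tool_rot: [0.0, 0.201, 0.98, 0.0]
wrist_force: [0.5, -0.3, -0.4]
width: 0.0868
grasp_force: 0.0
time: 5.75
ee_pos: [0.6226, -0.0207, 0.029]
tool_rot: [-0.0, 0.201, 0.98, -0.0]
wrist_force: [-0.4, 0.1, 0.1]
width: 0.0824
grasp_force: 0.0
[-0.54  0.57  0.66  1.69 -0.39  1.03  1.42] (array([ 0.6385, -0.0268,  0.0508]), 3)
```

```bash
python3 -m crank '[[0,0,0,0,0,0,60],[0,0,0,0,0,1.5,60],[0,0,0,0,0,4,60],[0,0,0,-2,2,4,60],[0,0,0,-4,3.6,4,60]]' && python3 -m crank '[[0,0,0,-2,1.75,0,60],[0,0,0,-3.96,3.5,0,60],[0,0,0,-3.96,3.5,0,60]]'; python3 -c "
from h import *
s=sensors.read_state();print(s['qpos'].round(2),find('scene',(.62,-.02),.06,.031,.042),find('top',(.62,-.02),.06,.031,.042))
c=viewer.camera('top');cv2.imwrite('pics/t3.png',c['color'][:,:,::-1])
c=viewer.camera('wrist');cv2.imwrite('pics/w3.png',c['color'][:,:,::-1])
print(find('wrist',(.4235,.157),.065,.029,.036),find('wrist',(.4235,.157),.02,.038,.045))"
```

```text
time: 6.42
ee_pos: [0.5291, 0.0628, 0.1297]
tool_rot: [0.001, 0.202, 0.979, 0.001]
wrist_force: [-0.2, 1.0, 0.3]
width: 0.0604
grasp_force: 0.0
time: 6.8
ee_pos: [0.4279, 0.1526, 0.1292]
tool_rot: [-0.001, 0.199, 0.98, 0.001]
wrist_force: [0.7, 0.3, 0.4]
width: 0.0598
grasp_force: 0.0Traceback (most recent call last):
  File "<string>", line 3, in <module>
    s=sensors.read_state();print(s['qpos'].round(2),find('scene',(.62,-.02),.06,.031,.042),find('top',(.62,-.02),.06,.031,.042))
                                                    ~~~~^^^^^^^^^^^^^^^^^^^^^^^^^^^^^^^^^^
  File "h.py", line 22, in find
    return fit(p[m][:,:2],R,disc0)
  File "h.py", line 16, in fit
    s=least_squares(lambda v:np.hypot(*(o-v[:2]).T)-v[2],[*c,R],loss="soft_l1",f_scale=.003); c=s.x[:2]
    return func(*args, **kwargs)
    vector_fun = VectorFunction(
        fun_wrapped,
    ...<6 lines>...
        workers=workers
    )
    self._update_fun()
    ~~~~~~~~~~~~~~~~^^
    self.f = self.fun_wrapped(xp_copy(self.x))
             ~~~~~~~~~~~~~~~~^^^^^^^^^^^^^^^^^
    return np.atleast_1d(self.fun(x))
                         ~~~~~~~~^^^
    return self.f(x, *self.args, **self.kwargs)
           ~~~~~~^^^^^^^^^^^^^^^^^^^^^^^^^^^^^^
  File "h.py", line 16, in <lambda>
    s=least_squares(lambda v:np.hypot(*(o-v[:2]).T)-v[2],[*c,R],loss="soft_l1",f_scale=.003); c=s.x[:2]
                                        ~^~~~~~
ValueError: operands could not be broadcast together with shapes (0,) (2,)
```

```bash
python3 -c "
from h import *
c=viewer.camera('top');w=viewer.camera('wrist')
cv2.imwrite('pics/t4.png',c['color'][:,:,::-1]);cv2.imwrite('pics/w4.png',w['color'][:,:,::-1])
for m in models.masks_of('top','dish'):
    r,q=np.nonzero(m['mask']);p,ok=world(c,r,q);p=p[ok];print(m['conf'],np.median(p,0),np.percentile(p,2,axis=0),np.percentile(p,98,axis=0))
"
```

```text
0.88 [ 0.44411242 -0.20144575  0.00781268] [ 0.39247531 -0.25097351  0.00323259] [ 0.49757456 -0.14375601  0.03833305]
```

View pics/t4.png

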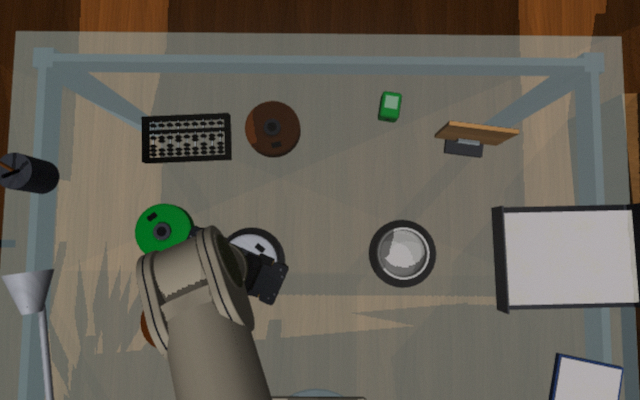

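View pics/w4.png

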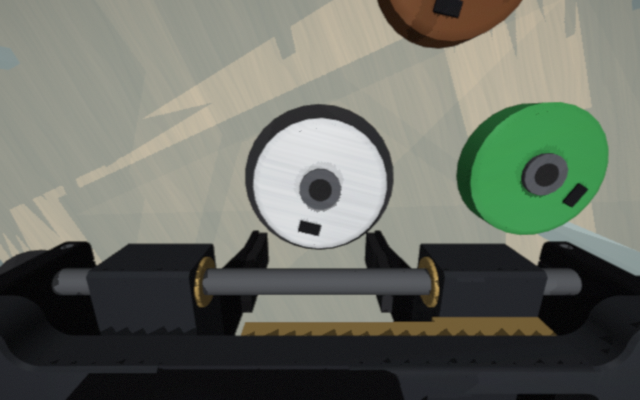

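The dish is still at (402,253) on its mat, so the fingers passed above its rim and the real tip height doesn't match what I assumed. I'll measure the gripper itself in the depth image.

```bash
python3 -c "
from h import *
s=sensors.read_state();e=s['ee_pos'];print(e,s['tool_rot'])
for n in ('scene','wrist'):
    c,p,ok,col=cloud(n)
    d=p-e; t=np.array([.395,.919]); y=d[:,:2]@t; x=d[:,:2]@np.array([.919,-.395])
    m=ok&(np.hypot(d[:,0],d[:,1])<.14)&(p[:,2]>.05)&(p[:,2]<.3)
    print(n,m.sum())
    for lo in np.arange(.05,.3,.02):
        k=m&(p[:,2]>=lo)&(p[:,2]<lo+.02)
        if k.sum()>4: print(round(lo,3),k.sum(),'across',np.percentile(x[k],[5,50,95]).round(3),'along',np.percentile(y[k],[5,50,95]).round(3))
"
```

```text
[0.43182995 0.14884478 0.12942453] [2.41675455e-04 2.02467236e-01 9.79288990e-01 1.84211945e-04]
scene 2051
0.13 43 across [-0.007  0.007  0.012] along [-0.036  0.03   0.039]
0.15 79 across [-0.005  0.007  0.013] along [-0.039 -0.03   0.039]
0.17 60 across [-0.008  0.01   0.013] along [-0.042 -0.032  0.042]
0.19 21 across [-0.005  0.005  0.018] along [-0.037 -0.036  0.085]
0.21 356 across [-0.025  0.031  0.039] along [-0.08   0.026  0.087]
0.23 579 across [-0.021  0.025  0.038] along [-0.077  0.037  0.094]
0.25 736 across [-0.024  0.016  0.033] along [-0.086  0.019  0.091]
0.27 155 across [-0.019  0.014  0.023] along [-0.041  0.012  0.017]
0.29 22 across [0.012 0.023 0.038] along [-0.027  0.012  0.017]
wrist 90413
0.13 492 across [-0.012 -0.01   0.006] along [-0.036 -0.029  0.038]
0.15 975 across [-0.012 -0.01   0.   ] along [-0.037  0.031  0.039]
0.17 1231 across [-0.012 -0.01   0.008] along [-0.039 -0.029  0.041]
0.19 1299 across [-0.035 -0.004  0.007] along [-0.078 -0.034  0.08 ]
0.21 23415 across [-0.039 -0.033 -0.012] along [-0.079 -0.001  0.08 ]
0.23 42126 across [-0.038 -0.027 -0.022] along [-0.067  0.006  0.069]
0.25 20875 across [-0.028 -0.025 -0.019] along [-0.065 -0.001  0.068]
```

```bash
python3 -c "
from h import *
s=sensors.read_state();e=s['ee_pos'];print(e,s['width'])
for n in ('scene','wrist'):
    c,p,ok,col=cloud(n)
    d=p-e; y=d[:,:2]@np.array([.395,.919]); x=d[:,:2]@np.array([.919,-.395])
    m=ok&(abs(x)<.02)&(abs(y)<.06)&(p[:,2]>.06)&(p[:,2]<.19)
    for sg in (-1,1):
        k=m&(y*sg>0); print(n,sg,k.sum(),np.sort(p[k,2])[[0,2,5,10]].round(4), 'inner/outer',np.percentile(abs(y[k]),[1,99]).round(4), np.percentile(x[k],[1,99]).round(4))
"; python3 -m crank '[[0,0,0,0,0,0,60]]'
```

```text
[0.4319445  0.14859735 0.12924424] 0.060082449764512436
scene -1 111 [0.1404 0.141  0.1417 0.1452] inner/outer [0.0285 0.0417] [-0.0092  0.0131]
scene 1 67 [0.1408 0.1413 0.1424 0.1442] inner/outer [0.0297 0.0429] [-0.0088  0.0129]
wrist -1 1355 [0.1371 0.1377 0.1379 0.138 ] inner/outer [0.0288 0.0409] [-0.0128  0.0084]
wrist 1 1355 [0.1372 0.1374 0.1379 0.1386] inner/outer [0.0308 0.0429] [-0.0125  0.0086]
time: 7.32
ee_pos: [0.4313, 0.1494, 0.1291]
tool_rot: [0.0, 0.202, 0.979, -0.0]
wrist_force: [0.4, -0.5, 0.5]
width: 0.0601
grasp_force: 0.0
```

The tips are 9–10 mm above the reported TCP, not 11 mm below it. That is why they cleared the dish rim. From here I use tip z = ee z + 0.0095, and next I lower over the lamp collar.

```bash
python3 -m crank '[[0,0,0,-0.32,0.32,0,60],[0,0,0,-0.32,0.32,-1.5,60],[0,0,0,-0.32,0.32,-3,60],[0,0,0,-0.32,0.32,-3.9,60],[0,0,0,-0.32,0.32,-4.04,60]]' && python3 -m crank '[[0,0,0,0,0,0,60],[0,0,0,0,0,-0.04,60],[0,0,0,0,0,-0.04,60]]'
```

```text
time: 7.95
ee_pos: [0.4217, 0.1579, 0.0271]
tool_rot: [-0.001, 0.201, 0.98, -0.001]
wrist_force: [0.4, -1.0, 0.1]
width: 0.0599
grasp_force: 0.0
time: 8.32
ee_pos: [0.4233, 0.1584, 0.0278]
tool_rot: [0.0, 0.201, 0.979, 0.001]
wrist_force: [-1.2, -0.2, -0.2]
width: 0.06
grasp_force: 0.0
```

```bash
python3 -m crank '[[0,0,0,0,0,-0.04,60],[0,0,0,0,0,-0.04,60]]' && python3 -m crank '[[0,0,0,0,0,-0.04,60],[0,0,0,0,0,-0.04,60]]'&& python3 -m crank '[[0,0,0,0,0,-0.04,60],[0,0,0,0,0,-0.04,60]]'
```

```text
time: 8.57
ee_pos: [0.423, 0.158, 0.0263]
tool_rot: [-0.0, 0.202, 0.979, 0.0]
wrist_force: [0.2, -0.6, -0.3]
width: 0.0605
grasp_force: 0.0
time: 8.82
ee_pos: [0.4229, 0.1579, 0.0251]
tool_rot: [-0.0, 0.202, 0.979, -0.0]
wrist_force: [0.3, 0.5, -0.5]
width: 0.0597
grasp_force: 0.0
time: 9.07
ee_pos: [0.423, 0.158, 0.0242]
tool_rot: [-0.0, 0.202, 0.979, 0.0]
wrist_force: [0.4, -0.1, 0.2]
width: 0.0599
grasp_force: 0.0
```

```bash
python3 -m crank '[[0,0,0,0,0,0,30],[0,0,0,0,0,0,30],[0,0,0,0,0,0,30],[0,0,0,0,0,0,30],[0,0,0,0,0,0,30]]'
```

```text
time: 9.7
ee_pos: [0.4229, 0.1579, 0.0242]
tool_rot: [-0.0, 0.202, 0.979, -0.0]
wrist_force: [-1.3, -1.5, 1.0]
width: 0.0385
grasp_force: 30.0
```

```bash
python3 -m crank '[[0,0,0,0.3,-0.27,0,30],[0,0,0,0.9,-0.8,0,30],[0,0,0,1.6,-1.42,0,30],[0,0,0,2.4,-2.13,0,30],[0,0,0,3.2,-2.84,0,30]]'; python3 -c "
from h import *
s=sensors.read_state();print(s['ee_pos'],s['wrist_force'],s['width'],s['grasp_force'])
print(find('scene',s['ee_pos'][:2],.065,.028,.034),find('top',s['ee_pos'][:2],.065,.029,.036))"
```

```text
time: 10.32
ee_pos: [0.503, 0.0876, 0.0242]
tool_rot: [-0.001, 0.201, 0.98, 0.001]
wrist_force: [-5.9, 6.0, 8.3]
width: 0.0383
grasp_force: 31.9
[0.5030496  0.08764523 0.02423811] [-5.92088522  5.97036127  8.32256742] 0.03830443985778108 31.946090884957812
(array([0.5053, 0.0878, 0.0633]), 24) (array([0.5048, 0.0812, 0.0626]), 7)
```

```bash
python3 -m crank '[[0,0,0,1,-0.9,0,30],[0,0,0,2.2,-2,0,30],[0,0,0,3.4,-3.05,0,30],[0,0,0,4.4,-3.95,0,30],[0,0,0,4.8,-4.3,0,30]]' && python3 -m crank '[[0,0,0,0,0,0,60],[0,0,0,0,0,0,60],[0,0,0,0,0,0.3,60],[0,0,0,0,0,2,60],[0,0,0,0,-2,4,60]]'
```

```text
time: 11.05
ee_pos: [0.6227, -0.0201, 0.0242]
tool_rot: [-0.001, 0.202, 0.979, 0.0]
wrist_force: [-11.4, 7.3, 15.2]
width: 0.0384
grasp_force: 36.6
time: 11.68
ee_pos: [0.6231, -0.0601, 0.1192]
tool_rot: [-0.001, 0.198, 0.98, 0.001]
wrist_force: [0.4, -0.4, 0.2]
width: 0.0596
grasp_force: 0.0
```

```bash
python3 -m crank '[[0,0,0,-2,-1.45,0,60],[0,0,0,-4,-2.9,0,60],[0,0,0,-6,-4.36,0,60],[0,0,0,-7.08,-5.14,0,60],[0,0,0,-7.08,-5.14,0,60]]'; python3 -c "
from h import *
print(find('top',(.446,-.198),.06,.031,.042),find('scene',(.623,-.02),.065,.028,.036),find('top',(.623,-.02),.065,.028,.036),sensors.read_state()['ee_pos'])"
```

```text
time: 12.3
ee_pos: [0.4443, -0.1941, 0.1188]
tool_rot: [0.0, 0.203, 0.979, 0.001]
wrist_force: [0.9, 0.3, -0.3]
width: 0.0602
grasp_force: 0.0
(array([ 0.4461, -0.1974,  0.0588]), 17) (array([ 0.6253, -0.0201,  0.0637]), 35) (array([ 0.6228, -0.0217,  0.0642]), 35) [ 0.44685714 -0.19210056  0.118695  ]
```

```bash
python3 -m crank '[[0,0,0,0.02,-0.19,-1,60],[0,0,0,0.02,-0.19,-2.5,60],[0,0,0,0.02,-0.19,-3.8,60],[0,0,0,0.02,-0.19,-4.44,60],[0,0,0,0.02,-0.19,-4.44,60]]' && python3 -m crank '[[0,0,0,0,0,0,87],[0,0,0,0,0,0,87],[0,0,0,0,0,0,87],[0,0,0,0,0,0,87],[0,0,0,0,0,0,87]]'
```

```text
time: 13.08
ee_pos: [0.4463, -0.1976, 0.0069]
tool_rot: [-0.001, 0.201, 0.98, -0.0]
wrist_force: [0.2, -0.5, 1.1]
width: 0.0597
grasp_force: 0.0
time: 13.7
ee_pos: [0.4467, -0.1977, 0.0076]
tool_rot: [0.0, 0.201, 0.98, 0.0]
wrist_force: [0.2, 1.2, 1.5]
width: 0.0864
grasp_force: 0.8
```

```bash
python3 -m crank '[[0,0,0,0,0.4,0,87],[0,0,0,-0.07,1.2,0,87],[0,0,0,-0.15,2.4,0,87],[0,0,0,-0.24,3.9,0,87],[0,0,0,-0.34,5.5,0,87]]' && python3 -c "
from h import *
s=sensors.read_state()
c=viewer.camera('scene')
for m in models.masks_of('scene','dish'):
    r,q=np.nonzero(m['mask']);p,ok=world(c,r,q);p=p[ok];print(m['conf'],np.median(p,0),np.percentile(p,2,axis=0),np.percentile(p,98,axis=0))"
```

```text
time: 14.32
ee_pos: [0.4381, -0.0596, 0.0077]
tool_rot: [0.0, 0.202, 0.979, -0.0]
wrist_force: [0.3, -3.1, 1.0]
width: 0.087
grasp_force: 2.8
0.89 [ 0.45705019 -0.06757529  0.0158027 ] [ 0.40217897 -0.11568565  0.00159547] [ 0.50084381 -0.00208184  0.03743666]
```

Dish moves with the fingers. Continuing.

```bash
python3 -m crank '[[0,0,0,-0.1,1.6,0,87],[0,0,0,-0.2,3.2,0,87],[0,0,0,-0.3,4.8,0,87],[0,0,0,-0.4,6.4,0,87],[0,0,0,-0.47,7.6,0,87]]' && python3 -m crank '[[0,0,0,-0.05,0.7,0,87],[0,0,0,-0.06,1.1,0,87],[0,0,0,-0.06,1.1,0,87]]'; python3 -c "
from h import *
s=sensors.read_state();print(s['ee_pos'])
print(find('scene',s['ee_pos'][:2],.06,.031,.040))
c=viewer.camera('scene')
for m in models.masks_of('scene','dish'):
    r,q=np.nonzero(m['mask']);p,ok=world(c,r,q);p=p[ok];print(m['conf'],np.median(p,0),np.percentile(p,2,axis=0),np.percentile(p,98,axis=0))"
```

```text
time: 15.05
ee_pos: [0.4259, 0.1306, 0.0074]
tool_rot: [-0.0, 0.201, 0.98, -0.0]
wrist_force: [0.8, -3.3, 1.8]
width: 0.0871
grasp_force: 2.6
time: 15.42
ee_pos: [0.4248, 0.1572, 0.0074]
tool_rot: [0.0, 0.201, 0.979, 0.0]
wrist_force: [0.2, 1.8, -0.2]
width: 0.0867
grasp_force: 2.5
[0.42482142 0.15718594 0.00739357]
(array([0.4298, 0.157 , 0.0584]), 27)
0.77 [0.4401268  0.14663039 0.01131653] [0.37454694 0.10099418 0.00242474] [0.48712182 0.21373917 0.03759169]
```

```bash
python3 -m crank '[[0,0,0,0,0,0,60],[0,0,0,0,0,0,60],[0,0,0,0,0,0,60],[0,0,0,0,0,1.5,60],[0,0,0,0,0,4,60]]' && python3 -m crank '[[0,0,0,1.8,-1.6,0,60],[0,0,0,3.6,-3.2,0,60],[0,0,0,5.4,-4.8,0,60],[0,0,0,7.2,-6.4,0,60],[0,0,0,7.97,-7.13,0,60]]' && python3 -m crank '[[0,0,0,0,0,0,60],[0,0,0,0,0,0,60]]'; python3 -c "
from h import *
print(find('scene',(.425,.157),.06,.031,.040),find('scene',(.425,.157),.08,-.01,.008,True),find('top',(.425,.157),.06,.031,.042))"
```

```text
time: 16.2
ee_pos: [0.4235, 0.1561, 0.1074]
tool_rot: [-0.001, 0.202, 0.979, -0.002]
wrist_force: [1.3, 1.5, 0.5]
width: 0.0608
grasp_force: 0.0
time: 16.82
ee_pos: [0.6254, -0.0245, 0.1069]
tool_rot: [0.0, 0.203, 0.979, -0.001]
wrist_force: [-0.2, -0.2, 0.0]
width: 0.0599
grasp_force: 0.0
time: 17.08
ee_pos: [0.6235, -0.0205, 0.1071]
tool_rot: [-0.0, 0.201, 0.98, 0.0]
wrist_force: [-0.4, 1.2, 1.0]
width: 0.0603
grasp_force: 0.0
(array([0.4286, 0.1557, 0.0589]), 35) (array([0.4253, 0.156 , 0.0784]), 25) (array([0.4264, 0.1547, 0.0589]), 19)
```

```bash
python3 -m crank '[[0,0,0,0,0,-1.2,60],[0,0,0,0,0,-2.5,60],[0,0,0,0,0,-3.1,60],[0,0,0,0,0,-3.28,60],[0,0,0,0,0,-3.28,60]]' && python3 -m crank '[[0,0,0,0,0,0,60],[0,0,0,0,0,0,30],[0,0,0,0,0,0,30],[0,0,0,0,0,0,30],[0,0,0,0,0,0,30]]'
```

```text
time: 17.85
ee_pos: [0.6244, -0.0211, 0.0262]
tool_rot: [0.0, 0.201, 0.98, 0.0]
wrist_force: [1.1, 0.6, 0.5]
width: 0.06
grasp_force: 0.0
time: 18.48
ee_pos: [0.6241, -0.0211, 0.0256]
tool_rot: [0.0, 0.201, 0.979, 0.0]
wrist_force: [-0.2, -0.1, 1.5]
width: 0.0382
grasp_force: 30.0
```

```bash
python3 -m crank '[[0,0,0,-0.3,-0.3,0,30],[0,0,0,-0.9,-0.9,0,30],[0,0,0,-1.7,-1.7,0,30],[0,0,0,-2.5,-2.5,0,30],[0,0,0,-3.3,-3.3,0,30]]' && python3 -m crank '[[0,0,0,-0.8,-0.8,0,30],[0,0,0,-1.7,-1.7,0,30],[0,0,0,-2.6,-2.6,0,30],[0,0,0,-3.4,-3.5,0,30],[0,0,0,-3.82,-3.9,0,30]]' && python3 -m crank '[[0,0,0,0,0,0,30],[0,0,0,0,0,0,30]]'; python3 -c "
from h import *
print(find('scene',(.446,-.2),.065,.028,.034),find('scene',(.446,-.2),.08,-.01,.008,True))"
```

```text
time: 19.1
ee_pos: [0.5407, -0.1043, 0.0255]
tool_rot: [0.0, 0.202, 0.979, 0.0]
wrist_force: [2.9, 2.5, 1.4]
width: 0.0384
grasp_force: 30.0
time: 19.73
ee_pos: [0.4448, -0.2021, 0.0255]
tool_rot: [0.0, 0.202, 0.979, 0.0]
wrist_force: [2.9, 2.8, -0.4]
width: 0.0383
grasp_force: 30.0
time: 19.98
ee_pos: [0.4451, -0.2021, 0.0254]
tool_rot: [-0.001, 0.202, 0.979, -0.001]
wrist_force: [-7.1, -5.3, 7.6]
width: 0.0384
grasp_force: 30.0
(array([ 0.4468, -0.2007,  0.0632]), 25) (array([ 0.4461, -0.2007,  0.0785]), 23)
```

Centred within about 1 mm. Now I release, lift clear and check.

```bash
python3 -m crank '[[0,0,0,0,0,0,60],[0,0,0,0,0,0,60],[0,0,0,0,0,0.3,60],[0,0,0,0,0,2,60],[0,0,0,0,0,4,60]]' && python3 -m crank '[[0,0,0,2,2,1,60],[0,0,0,4,4,2,60],[0,0,0,4,4,2,60],[0,0,0,4,4,2,60]]'; python3 -c "
from h import *
for n in ('scene','top'):
  for f in ((.446,-.2),.065,.028,.036),((.446,-.2),.08,-.01,.008,True),((.425,.157),.06,.031,.042),((.425,.157),.08,-.01,.008,True):
    try: print(n,find(n,*f))
    except Exception as e: print(n,'hidden')
c=viewer.camera('scene');cv2.imwrite('pics/end.png',c['color'][:,:,::-1])"
```

```text
time: 20.7
ee_pos: [0.4455, -0.2011, 0.1265]
tool_rot: [-0.001, 0.202, 0.979, -0.0]
wrist_force: [0.7, -0.2, 1.0]
width: 0.0598
grasp_force: 0.0
time: 21.2
ee_pos: [0.5473, -0.0994, 0.1761]
tool_rot: [0.0, 0.2, 0.98, -0.0]
wrist_force: [-0.5, 0.0, -0.6]
width: 0.0602
grasp_force: 0.0
scene (array([ 0.4473, -0.1996,  0.0627]), 31)
scene (array([ 0.4471, -0.2   ,  0.0777]), 24)
scene (array([0.4289, 0.1554, 0.0592]), 35)
scene (array([0.4252, 0.1564, 0.0785]), 25)
top hidden
top (array([ 0.425 , -0.2448,  0.0303]), 3)
top (array([0.4266, 0.1546, 0.0592]), 35)
top (array([0.4245, 0.1564, 0.0786]), 35)
```

View pics/end.png

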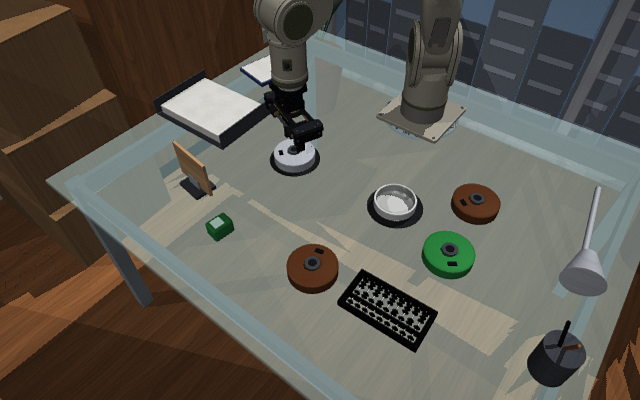

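The picture shows the lamp base at (295,157) on mat_a and the dish at (395,204) on mat_b. The gripper is clear above both, and the bystanders are unmoved.

```bash
python3 -c "
from station import arm; print(arm.close_job())"
```

```text
the job is handed in; nothing more can be done
None
```

The swap is done and handed in: the lamp base stands on mat_a about 1 mm off centre and the dish on mat_b about 3 mm off centre, both let go at about 21 s of the 67 s allowed; no verdict came back.

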